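# Present a gauge glass to the reader, frosted end first and label up

## Task

Two level-gauge glasses lie on the bench; the frosted end of each has a small notch in one corner, and a glass lies label up when, looked down on with its frosted end pointing away from you, the notch is at the right-hand corner. Pick up the one that lies label up and slide it, frosted end first and still label up, into the slot of the grey reader until it is fully home against the stop. Finish while holding the glass there, still gripped between the fingers, and leave the other glass and the other things on the bench where they are.

Things in the scene. Friction and masses are not known exactly. Their poses are not given: they have to be found in the camera images.
- glass: the gauge glass that lies LABEL UP: pale green bar 140 mm long (its x), 34 wide (y), 17 thick (z), about 180 g. Origin: centre of its underside. +x points to the frosted end (last 30 mm, whiter, alike from both faces), z up out of the label face. A notch 12 x 12 mm is cut through the corner at +x, -y (right-hand when looking along +x). Lies flat on the bench, any direction.
- glass_frost (a point): centre of the frosted end face of that glass: 70 mm along +x from its origin, 8.5 mm above its underside; same axes as the glass
- glass_notch (a point): middle of its corner notch (64 mm along x, -11 mm along y, 8.5 mm up)
- other_glass: the other gauge glass, same size, lying LABEL DOWN: to be left alone. Origin: centre of its underside, z up, +x towards its frosted end; seen from above its notch is at the corner +x, +y (left-hand corner)
- reader: the reader, fixed to the bench: grey box 140 mm deep (x), 110 wide (y), 50 high, an aluminium slot on its front half, a grey optics head on its rear half (86 mm high in all). Origin: centre of its underside. The slot's mouth is on its -x side, roughly facing the robot; the glass goes in along +x. Position and yaw vary.
- slot_mouth (a point): centre of the slot's cross-section at the mouth, 70 mm to -x of the reader's origin, 60 mm above the bench; axes as the reader. The slot is level, 37.5 mm wide, 20 mm high, floor 50 mm above the bench. Lead-in lips all round flare out by 5 mm and reach 14 mm ahead of the mouth. A black lintel (14 mm deep, 8 thick) spans the mouth on top; behind it the slot is open above.
- slot_stop (a point): centre of the slot's cross-section at the rigid stop face, 50 mm deeper than the mouth along +x (20 mm to -x of the reader's origin), 60 mm above the bench; axes as the reader. With the glass home, 90 mm of it stand out in front of the mouth.
- fitting: bystander, to be left alone: round brass fitting standing on end, 26 mm across the foot, 30 mm tall
- nipple: bystander, to be left alone: steel nipple with a collar, 26 mm across, 26 mm tall
- screwdriver: bystander, to be left alone: screwdriver lying on the bench
- wrench: bystander, to be left alone: wrench lying on the bench
- gauge: bystander, to be left alone: round pressure gauge lying on its back, 76 mm across, 33 mm tall, with a short brass stem
- jar: bystander, to be left alone: small closed jar, 50 mm across, 60 mm tall

How it is judged:
By the outcome, as a careful person would: the job done as asked, in the order asked, and still so for the second after the job is handed in, while the arm keeps its last pose, push and grip.
It also fails if it takes over 42 s, if anything falls off the work surface, if the arm or the gripper's body presses on something with over 40 N, if the wrist force passes 120 N, or if a joint passes its speed limit or range.

## Robot

A 6-joint arm with a two-finger parallel gripper is mounted at the origin on the work surface. World frame = base frame: x ahead of the robot, y to its left, z up, the work surface at z = 0. Lengths are in mm, angles in rad, forces in N, time in s.
With the tool pointing down it reaches from about 275 to 825 mm from the base axis. Payload 4.9 kg.
Tool frame: the origin (TCP) lies at the very end of the fingers, on their centre line; the grasp point (between the pads) lies 19 mm behind it; z points along the fingers, y is the line along which they close (so a half turn about z gives the same grasp; the last joint's range is limited). The gripper opens to 85 mm and grips with 20 to 120 N. Pads are 22 mm wide; open, the fingers measure 114 mm over their backs; the gripper's body (76 mm by 85 mm) begins 54 mm behind the grasp point. The pads swing forward as they close: fully open they stand 13 mm farther back than shut.
Start: joints at [-1.312, 0.326, -0.193, 1.052, 0, 1.437], TCP at [210.54, -508.125, 205.381] pointing down, gripper open.
Joint ranges: [-2.65, 2.65], [-0.97, 1.79], [-1.3, 1.35], [-1.93, 2.1], [-1.47, 1.37], [-3.14, 3.14]. Speed limits (rad/s): [2.57, 2.57, 3.14, 3.14, 3.14, 3.14].

## Interface

Orientations are given as [roll, pitch, yaw] about the fixed x, y, z axes, in that order (R = Rz(yaw) Ry(pitch) Rx(roll)).
In Python, from bench import bot, solve_ik, imaging gives the robot as it stands. Calls block until the motion is done:
- bot.move_ptp(position, orientation): joint-space move of the TCP to a pose.
- bot.movel(position, rot=None, max_speed=150, threshold=None): straight line of the TCP; rot=None keeps the orientation; max_speed is the mean speed in mm/s. With threshold (N) it stops when the force on the tool has changed by that much, and returns True; else False.
- bot.move_j(angles): joint-space move.
- bot.grip(opening, effort=None): opening from 0.0 (shut) to 1.0 (fully open); effort is the grip in N (None keeps the last); returns when the fingers have stopped.
- bot.dwell(seconds).
- solve_ik(position, orientation): joint angles nearest the present ones, or None.
- bot.get_state(): the state.
- imaging.capture(name): name is "scene" or "top" or "wrist"; returns the picture (420x560x3 uint8, blue, green, red); there is no depth.
- imaging.camera_model(name): a dict with "K" (3x3 intrinsics, pixels), "position" and "rotation" of the camera in the world. Camera axes: x right, y up, looking along -z (the intrinsics and any distortion apply to the point x, -y, -z); pixel columns grow to the right and rows downward; lengths in mm; the calibration is good to about 2 mm. A picture is of the moment at which its call begins: read the wrist's pose just before it. camera_model takes no time and is no camera call; for the wrist camera it gives the pose at the moment of the call.
A pose or a line that the arm cannot do raises bot.IKError and nothing moves.
- bot.sign_off(): hands the job in; it is judged then, once.
The state is a dict: "t": time; "qpos": joint angles; "joint_velocities": joint speeds; "effort": joint torques, N m; "tcp_pos": TCP position; "orientation": TCP orientation; "contact_force": force on the tool from outside, world axes, zero at the start; "wrist_torque": the same for the moment, N m; "opening": opening from 0.0 (shut) to 1.0 (fully open); "gripper_force": force on a finger pad.
Only numpy, scipy, OpenCV 4.12 (cv2) and the standard library are available. Lean on these libraries where they do the work, as an engineer would, in place of code of your own. Each camera call takes 0.05 s, during which the arm holds its last target. There are 200 camera calls.

## Working session

There is one attempt and no reset: what is moved stays moved. The work goes in short steps, each a Python script; the robot and the scene stay as the last script left them, time stands still between calls to the robot, and variables do not carry over. Pictures are saved under pics/ and viewed, at most 10 in all, crops included, and the job is handed in when it is done.

```bash
ls; mkdir -p pics; python3 - <<'E'
from bench import bot, imaging
import cv2, numpy as np
for n in ("scene","top"):
    im=imaging.capture(n); cv2.imwrite(f"pics/{n}0.png",im)
    m=imaging.camera_model(n); print(n,{k:(np.round(v,3).tolist() if not isinstance(v,str) else v) for k,v in m.items()})
s=bot.get_state();print(s['t'],s['tcp_pos'],s['orientation'],s['opening'])
E
```

```text
pics
scene {'K': [[471.515, 0.0, 277.44], [0.0, 471.515, 207.79], [0.0, 0.0, 1.0]], 'position': [1181.494, -127.109, 1000.35], 'rotation': [0.574, -0.015, 1.368]}
top {'K': [[542.51, 0.0, 285.957], [0.0, 542.51, 216.041], [0.0, 0.0, 1.0]], 'position': [398.755, -7.486, 1571.27], 'rotation': [0.136, 0.01, -1.59]}
0.1 [ 210.40161753 -507.55162391  204.66660538] [-3.14001468e+00 -2.33189225e-04  3.92795423e-01] 0.9963934711532979
```

View pics/top0.png

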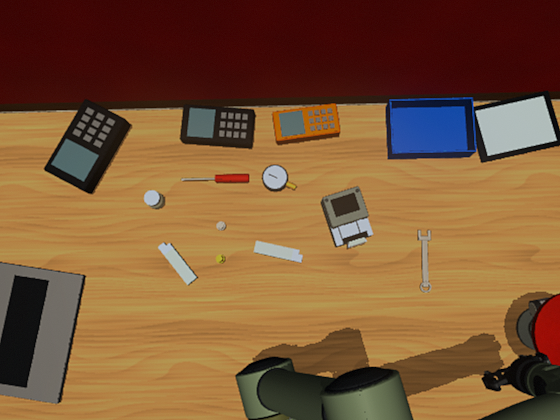

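View pics/scene0.png

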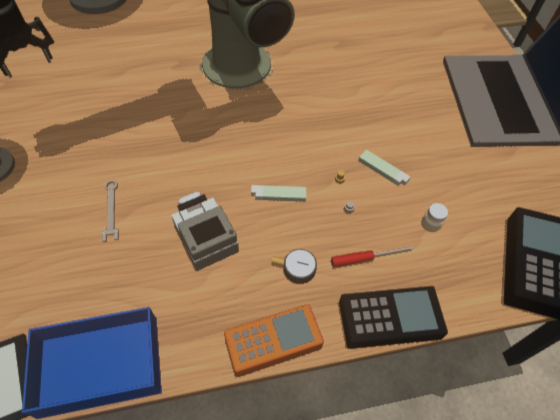

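The top view shows glass A at about (277,251), glass B at (178,263) and the reader at (347,215). The notches are too small to read at this scale, so I'll zoom in.

```bash
cat > h.py <<'E'
import numpy as np, cv2
from scipy.spatial.transform import Rotation as R
from bench import bot, imaging, solve_ik
def rotm(m):
    r=np.array(m["rotation"],float)
    return r if r.shape==(3,3) else R.from_euler("xyz",r).as_matrix()
def ray(m,px,z):
    """pixels -> world points on plane z"""
    px=np.atleast_2d(np.array(px,float))
    d=m.get("distortion"); K=np.array(m["K"])
    n=cv2.undistortPoints(px[:,None],K,None if d is None else np.array(d,float))[:,0]
    v=np.c_[n[:,0],-n[:,1],-np.ones(len(n))]@rotm(m).T
    p=np.array(m["position"]); return p+v*((z-p[2])/v[:,2])[:,None]
def proj(m,P):
    c=(np.atleast_2d(P)-np.array(m["position"]))@rotm(m)
    q=np.c_[c[:,0],-c[:,1],-c[:,2]]@np.array(m["K"]).T
    return q[:,:2]/q[:,2:]
E
python3 - <<'E'
from h import *
m=imaging.camera_model("top");print(m.keys())
im=cv2.imread("pics/top0.png"); sc=cv2.imread("pics/scene0.png")
c=lambda i,x,y,w,h,s:cv2.resize(i[y:y+h,x:x+w],None,fx=s,fy=s,interpolation=cv2.INTER_CUBIC)
a=np.hstack([c(im,150,230,60,60,5),c(im,245,225,80,60,5)]) if 0 else None
out=np.zeros((600,800,3),np.uint8)
out[:300,:300]=c(im,150,230,60,60,5); out[:300,300:700]=c(im,245,225,80,60,5)
out[300:,:300]=c(sc,355,140,60,60,5); out[300:,300:700]=c(sc,240,165,80,60,5)
cv2.imwrite("pics/z.png",out)
print(ray(m,[[277,251],[178,263],[302,258],[350,243],[340,225],[370,225]],17))
s=imaging.camera_model("scene")
print(proj(s,ray(m,[[277,251],[178,263]],17)))
E
```

```text
dict_keys(['K', 'position', 'rotation'])
[[ 511.60592446   32.34585443   17.        ]
 [ 482.83808587  316.46561419   17.        ]
 [ 490.15754264  -38.83755595   17.        ]
 [ 530.41932644 -177.46952208   17.        ]
 [ 582.98161791 -150.50903067   17.        ]
 [ 581.22918572 -236.82623449   17.        ]]
[[280.1344577  190.46389509]
 [382.86532145 164.92627761]]
```

View pics/z.png

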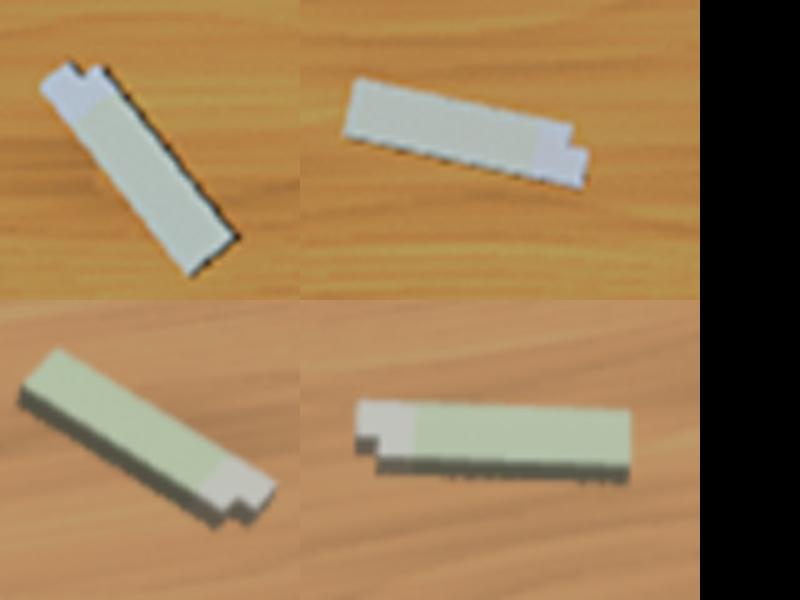

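Glass B (upper left, around (483,316) mm) has its notch at the right when looking toward the frosted end. In the top crop its frosted end points up-left and the notch is at (85,75), on the up-right side. So B is the label-up glass. Glass A's notch is at its left corner. Next is a close look at the reader and at glass B with the wrist camera.

```bash
cat >> h.py <<'E'
def aim(target,yaw,h):
    """TCP position so that the wrist camera axis hits target, tool down at TCP height h"""
    s=bot.get_state(); m=imaging.camera_model("wrist")
    Rt=R.from_euler("xyz",s["orientation"]).as_matrix()
    off=Rt.T@(np.array(m["position"])-s["tcp_pos"]); ax=Rt.T@(-rotm(m)[:,2])
    Rn=R.from_euler("xyz",[np.pi,0,yaw]).as_matrix(); o=Rn@off; a=Rn@ax
    d=o+a*((target[2]-h-o[2])/a[2])
    return np.array([target[0]-d[0],target[1]-d[1],h])
def look(name):
    m=imaging.camera_model("wrist"); im=imaging.capture("wrist"); cv2.imwrite(f"pics/{name}.png",im)
    np.save(f"pics/{name}.npy",m,allow_pickle=True); return m,im
E
python3 - <<'E'
from h import *
for n,t,y,h in (("reader",[590,-175,60],0.25,260),("glass",[483,316,17],0.67,200)):
    p=aim(t,y,h); print(n,p)
    bot.move_ptp(p,[np.pi,0,y]); bot.dwell(0.2); m,_=look(n)
    s=bot.get_state(); print(s["t"],s["qpos"],m["position"],m["rotation"],np.array(m["K"])[0])
E
```

```text
reader [ 627.98321453 -165.29894213  260.        ]
2.3083 [-3.72219508e-01  4.94026043e-01  2.01883835e-01  1.27870675e+00
 -7.34034868e-05  2.52058833e+00] [ 698.25376758 -148.3762624   428.84870225] [-2.94882436e-01 -1.53298276e-04 -1.32169174e+00] [369.22730322   0.         273.29669313]
glass [509.53649931 337.24702106 200.        ]
4.4417 [ 4.62666162e-01  4.43349699e-01 -3.04815953e-02  1.09685756e+00
  8.33626033e-07  2.93550928e+00] [567.10962191 381.94906315 368.93208926] [-2.94606628e-01  1.67291040e-04 -9.01717185e-01] [369.22730322   0.         273.29669313]
```

View pics/reader.png

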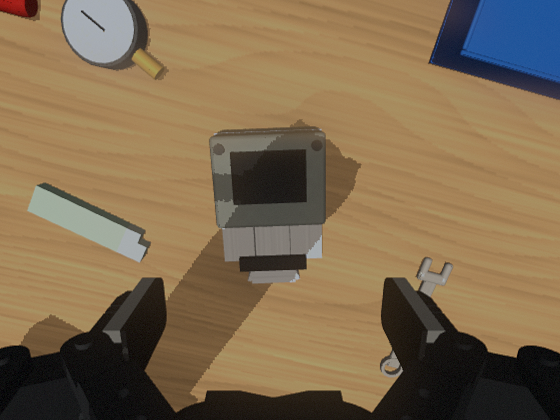

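View pics/glass.png

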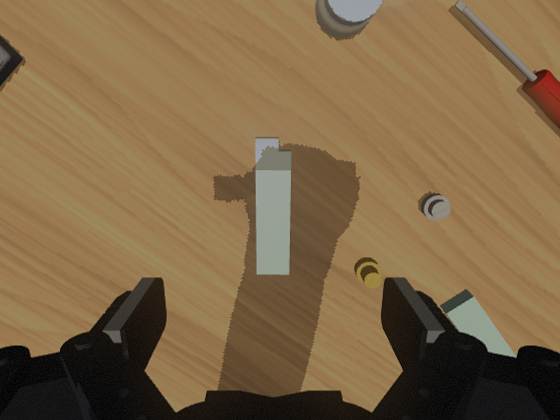

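The glass view confirms label up: the frosted end is up and the notch is at its right corner, (285,145). The body spans columns 256–291 and rows 138–275. In the reader view, the head's top spans (211–326, 130–227), the lintel (240–306, 257–270), and the lower lip ends near row 282. I'll measure both.

```bash
python3 - <<'E'
from h import *
g=cv2.imread("pics/glass.png"); m=np.load("pics/glass.npy",allow_pickle=True).item()
hsv=cv2.cvtColor(g,cv2.COLOR_BGR2HSV)
mask=((hsv[...,1]<75)&(hsv[...,2]>70)).astype(np.uint8); mask[:, :245]=0; mask[:,300:]=0; mask[:130]=0; mask[290:]=0
mask=cv2.morphologyEx(mask,cv2.MORPH_OPEN,np.ones((3,3)))
# side edges of rows 170-270 and rear edge
rows=np.arange(172,268); L=[np.flatnonzero(mask[r])[0] for r in rows]; Rr=[np.flatnonzero(mask[r])[-1]+1 for r in rows]
l=np.polyfit(rows,L,1); r=np.polyfit(rows,Rr,1); cols=np.arange(262,286); B=np.median([np.flatnonzero(mask[:,c])[-1]+1 for c in cols]); print(l,r,B)
P=ray(m,np.array([[np.polyval(l,B),B],[np.polyval(r,B),B],[np.polyval(l,175),175],[np.polyval(r,175),175]])-.5,17)
rear=(P[0]+P[1])/2; d=(P[2]+P[3]-P[0]-P[1])[:2]; yaw=np.arctan2(d[1],d[0]); print("rear",rear,"yaw",yaw,"w",np.linalg.norm(P[0]-P[1]),"centre",rear[:2]+70*np.array([np.cos(yaw),np.sin(yaw)]))
F=np.median([np.flatnonzero(mask[:,c])[0] for c in range(259,273)]); print("frost row",F, "len",np.linalg.norm(ray(m,[[273,F]],17)[0]-ray(m,[[273,B]],17)[0]))
im=cv2.imread("pics/reader.png"); m=np.load("pics/reader.npy",allow_pickle=True).item()
lin=((im.max(2)<45)).astype(np.uint8); sub=np.zeros_like(lin); sub[248:278,230:315]=lin[248:278,230:315]
n,lab,st,_=cv2.connectedComponentsWithStats(sub); k=1+np.argmax(st[1:,4]); print("lintel",st[k],cv2.minAreaRect(np.argwhere(lab==k)[:,::-1].astype(np.float32)))
o=cv2.resize(im[115:295,195:345],None,fx=3.3,fy=3.3,interpolation=cv2.INTER_CUBIC); o=cv2.convertScaleAbs(o,alpha=1.6); cv2.imwrite("pics/rz.png",o)
E
```

```text
[1.42973413e-02 2.52507567e+02] [-1.54571351e-02  2.93840758e+02] 275.0
rear [430.61404021 275.13474471  17.        ] yaw 0.6679369570601624 w 34.754986199025865 centre [485.57111845 318.49047733]
frost row 138.0 len 141.35862946375553
lintel [240 255  65  16 707] ((272.0028381347656, 262.59991455078125), (14.165647506713867, 64.40228271484375), 88.36341857910156)
```

View pics/rz.png

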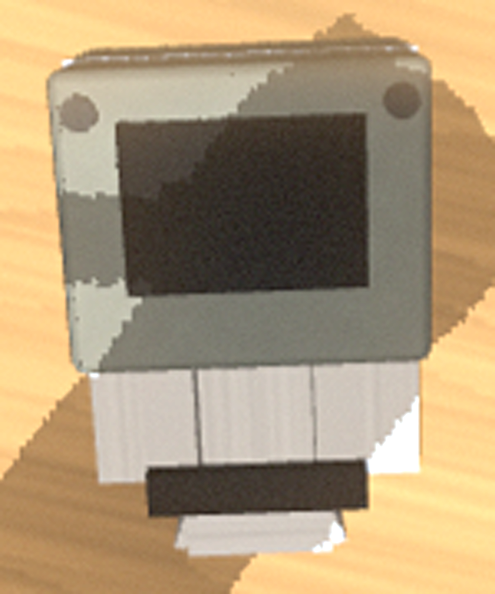

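The enlarged reader view shows the head's front edge from (75,372) to (430,355), the rail front corners at (98,483) and (420,471), the lintel at (147,467)–(367,510), and the slot walls near columns 198 and 314. I'll cast rays from these points.

```bash
python3 - <<'E'
from h import *
m=np.load("pics/reader.npy",allow_pickle=True).item()
f=lambda pts,z: ray(m,np.array(pts)/3.3+[195,115]-0.35,z)
def rep(n,pts,z):
    P=f(pts,z); d=P[1]-P[0]; print(n,P.mean(0)[:2].round(1),"len",np.linalg.norm(d).round(1),"yaw",(np.arctan2(d[1],d[0])+np.pi/2).round(4))
    return P
H=rep("headfront",[[75,372],[430,356]],86); rep("headback",[[50,75],[432,57]],86)
rep("screenT",[[117,123],[367,114]],86);rep("screenB",[[126,297],[368,286]],86)
rep("railfront",[[98,483],[420,471]],70); rep("lintB",[[147,467],[367,460]],78); rep("lintF",[[149,516],[367,506]],78)
rep("lip",[[176,549],[343,545]],45)
rep("slotwall(418)",[[198,418],[314,414]],70); rep("slotwall(462)",[[200,462],[315,458]],70); rep("slotwall(372)",[[195,372],[312,366]],70)
im=cv2.imread("pics/reader.png").astype(int).sum(2)
for r in (232,240,248): print(r, im[r,248:300].tolist())
E
```

```text
headfront [ 585.7 -174.8] len 105.5 yaw 0.2966
headback [ 669.1 -150.5] len 105.6 yaw 0.2953
screenT [ 655.2 -154.3] len 69.9 yaw 0.2848
screenB [ 606.9 -167.8] len 70.6 yaw 0.2961
railfront [ 544.  -187.4] len 103.0 yaw 0.2895
lintB [ 551.8 -184.9] len 68.6 yaw 0.2834
lintF [ 536.1 -189.1] len 68.8 yaw 0.2992
lip [ 507.7 -196.9] len 58.2 yaw 0.2755
slotwall(418) [ 564.  -181.4] len 36.5 yaw 0.2859
slotwall(462) [ 549.6 -185.6] len 36.6 yaw 0.2866
slotwall(372) [ 579.  -176.8] len 36.4 yaw 0.3032
232 [372, 377, 374, 373, 371, 312, 221, 382, 380, 364, 367, 374, 378, 378, 367, 365, 376, 378, 380, 372, 378, 378, 367, 368, 372, 369, 371, 374, 380, 376, 372, 374, 384, 382, 377, 369, 378, 379, 376, 373, 359, 285, 337, 373, 370, 370, 374, 369, 373, 368, 373, 370]
240 [375, 369, 374, 372, 373, 360, 230, 309, 382, 372, 362, 371, 375, 375, 379, 371, 368, 377, 380, 375, 374, 383, 374, 361, 368, 372, 370, 374, 378, 382, 372, 377, 381, 381, 375, 377, 373, 382, 373, 376, 370, 320, 300, 372, 374, 370, 375, 372, 370, 373, 373, 367]
248 [371, 368, 371, 372, 376, 367, 305, 230, 383, 378, 364, 371, 375, 383, 374, 375, 368, 379, 382, 379, 376, 379, 379, 368, 368, 370, 370, 372, 376, 379, 375, 366, 381, 380, 385, 374, 377, 375, 372, 373, 381, 357, 264, 377, 371, 373, 369, 370, 370, 372, 367, 372]
```

```bash
python3 - <<'E'
from h import *
yaw=.668; u=np.array([np.cos(yaw),np.sin(yaw)]); g=np.array([430.6,275.1])+45*u
o=[np.pi,0,yaw]
bot.move_ptp([*g,70],o); print(bot.movel([*g,1.5],max_speed=70,threshold=15))
s=bot.get_state(); print(s["t"],s["tcp_pos"],s["contact_force"])
bot.grip(0.0,90); s=bot.get_state(); print(s["t"],s["opening"],s["gripper_force"],s["contact_force"])
bot.movel([*g,40],max_speed=80); bot.dwell(.2)
s=bot.get_state(); print(s["t"],s["opening"],s["gripper_force"],s["contact_force"],s["wrist_torque"])
bot.movel([*g,140],max_speed=180)
yr=.29; v=np.array([np.cos(yr),np.sin(yr)]); mouth=np.array([543.4,-187.6])
p=mouth-129*v
bot.move_ptp([*p,140],[np.pi,0,yr]); bot.movel([*p,53],max_speed=120); bot.dwell(.2)
s=bot.get_state(); print(s["t"],s["tcp_pos"],s["orientation"],s["opening"],s["contact_force"])
m,im=look("pre"); sc=imaging.capture("scene")
o=np.zeros((420,800,3),np.uint8); o[:,:420]=im[:,70:490]; o[:380,420:800]=cv2.resize(sc[140:290,120:270],(380,380),interpolation=cv2.INTER_CUBIC)
cv2.imwrite("pics/preC.png",cv2.convertScaleAbs(o,alpha=1.4))
E
```

```text
False
6.1917 [466.35142235 303.19392116   1.9232893 ] [1.37627518 0.9026388  0.28409514]
6.9583 -0.0018126934966681116 0.0 [0.20723882 0.25154907 0.01361554]
7.7917 0.0008789174819013762 0.0 [-0.72771996  0.4569712   0.14287022] [0.01692329 0.04619926 0.01453723]
11.4917 [ 420.33535322 -224.91327305   53.72178279] [ 3.14035139e+00 -8.98060885e-04  2.90035415e-01] -7.670339755319776e-05 [ 0.02755666  0.07184616 -0.29467872]
```

View pics/preC.png

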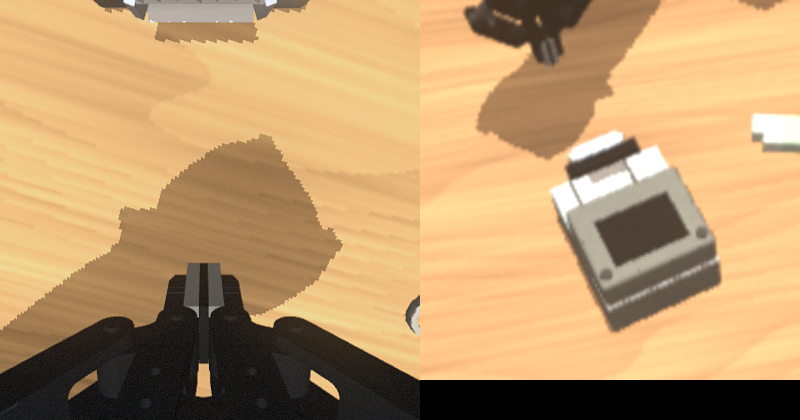

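The fingers are shut and empty in the wrist picture, so the grasp missed. I should have checked the opening before moving on. I'll go back and look at the glass.

```bash
python3 - <<'E'
from h import *
s=bot.get_state(); p=s["tcp_pos"]
bot.movel([p[0],p[1],140],max_speed=180); bot.grip(1.0)
bot.move_ptp([509.5,337.2,200],[np.pi,0,.668]); bot.dwell(.2); m,im=look("glass2")
s=bot.get_state(); print(s["t"],s["opening"],s["tcp_pos"])
t=imaging.capture("top"); print(np.abs(t.astype(int)-cv2.imread("pics/top0.png")).sum(2)[225:290,150:310].max())
o=np.zeros((420,800,3),np.uint8); o[:,:500]=im[:,30:530]; o[:300,500:]=cv2.resize(t[230:290,150:210],(300,300)); cv2.imwrite("pics/g2.png",o)
print(proj(m,[[466.35,303.19,17]]))
E
```

```text
15.3167 1.0003829145473853 [509.84249249 336.49760503 199.99689861]
393
[[272.78711805 233.42441673]]
```

View pics/g2.png

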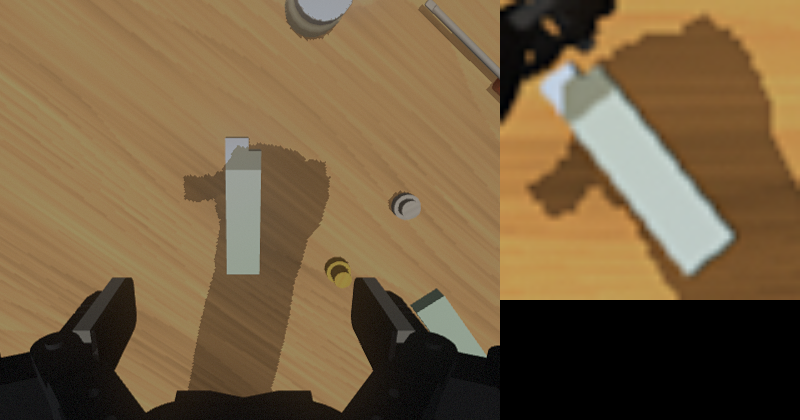

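The glass has not moved: it is still at columns 226–260 and rows 138–275 of the crop. I'll check where the closed fingertips really were compared with the model.

```bash
python3 - <<'E'
from h import *
m=np.load("pics/pre.npy",allow_pickle=True).item()
print(m["position"],proj(m,[[420.34,-224.91,53.72],[420.34,-224.91,72.7]]), "seen tips (273,263)")
m=np.load("pics/glass2.npy",allow_pickle=True).item()
t=imaging.camera_model("top"); print("top proj of shut tip",proj(t,[[509.84,336.5,200]]))
print("grasp in glass view at z17/z1.9", proj(m,[[466.35,303.19,17],[466.35,303.19,1.9]]))
# triangulate the glass rear corners: wrist vs top
tp=imaging.camera_model("top"); P=ray(m,[[257,275],[290,275]],17); print(proj(tp,P))
# top pixel of rear corners from crop: (150+185/5, 230+275/5), (150+238/5,230+237/5)
print(ray(tp,[[187.2,285],[197,277.4]],17), P)
E
```

```text
[ 489.93397421 -203.93561522  222.66446242] [[273.15766521 255.46315584]
 [273.19874881 272.39739547]] seen tips (273,263)
top proj of shut tip [[155.22547665 248.86999997]]
grasp in glass view at z17/z1.9 [[272.78711805 233.42441673]
 [272.80906623 228.51982401]]
[[187.95576583 285.02099695]
 [197.5118974  277.27163795]]
[[419.80697929 289.71139307  17.        ]
 [440.78521204 261.8296735   17.        ]] [[419.70636878 287.55503674  17.        ]
 [441.12105235 260.36827006  17.        ]]
```

The geometry agrees between the two cameras. The visible tips, though, sit well behind the stated TCP: row 263, where the model puts the tip at about 245–255. The shut fingers also never touched the 17 mm glass. So the real fingertips end about 15–20 mm short of the TCP. I'll go down part-closed until the tips touch the bench, back off a little and grip, and only lift if the grip is confirmed.

```bash
python3 - <<'E'
from h import *
yaw=.668; u=np.array([np.cos(yaw),np.sin(yaw)]); g=np.array([430.6,275.1])+45*u
bot.grip(0.62,90)
bot.move_ptp([*g,30],[np.pi,0,yaw]); bot.movel([*g,4],max_speed=80); bot.dwell(.1)
try: hit=bot.movel([*g,-25],max_speed=25,threshold=6)
except bot.IKError as e: print("IK",e); raise SystemExit
s=bot.get_state(); zc=s["tcp_pos"][2]; print(s["t"],hit,zc,s["contact_force"],s["opening"])
if hit:
    bot.movel([*g,zc+4.5],max_speed=40)
    bot.grip(0.0,90); s=bot.get_state(); print(s["t"],s["opening"],s["gripper_force"],s["contact_force"],s["tcp_pos"])
    if s["opening"]>.2:
        z=s["tcp_pos"][2]; bot.movel([*g,z+25],max_speed=80); bot.dwell(.15)
        s=bot.get_state(); print(s["t"],z,s["tcp_pos"],s["opening"],s["gripper_force"],s["contact_force"],s["wrist_torque"])
E
```

```text
18.425 False -24.81205081491749 [0.15584369 0.44580014 0.39384012] 0.6238252211654186
```

```bash
python3 - <<'E'
from h import *
m,im=look("low"); s=imaging.capture("scene"); cv2.imwrite("pics/lows.png",s); st=bot.get_state()
print(st["tcp_pos"],st["orientation"],m["position"],proj(m,[[*st["tcp_pos"][:2],0]]),proj(m,[[466.35,303.19,17]]))
o=np.zeros((420,800,3),np.uint8); o[:,:420]=im[:,70:490]; o[:380,420:]=cv2.resize(s[90:240,300:450],(380,380),interpolation=cv2.INTER_CUBIC); cv2.imwrite("pics/lowC.png",cv2.convertScaleAbs(o,alpha=1.4))
E
```

```text
[466.06241003 303.04769224 -24.80932716] [ 3.14150924e+00 -3.35409844e-04  6.68014452e-01] [523.04048136 348.42767074 144.06835245] [[274.0437961  278.56523683]] [[274.29301401 297.98685417]]
```

View pics/lowC.png

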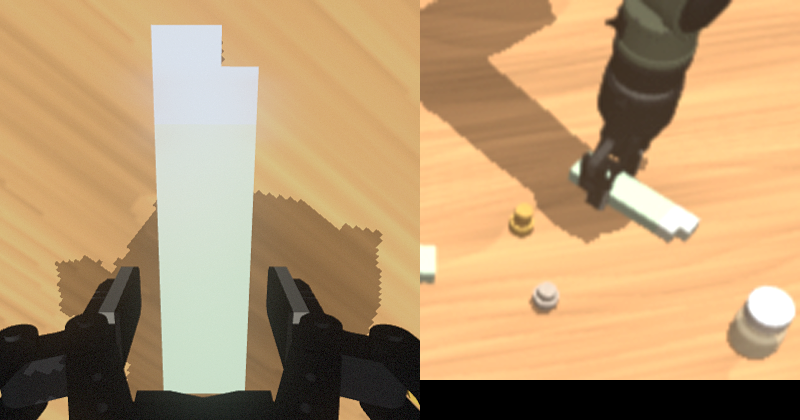

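The picture shows the part-open fingers (tips near row 267) straddling the glass, centred on it, with the tips still short of the bench. So the fingers really are about 25–30 mm shorter than the stated TCP. I'll keep going down until they touch.

```bash
python3 - <<'E'
from h import *
s=bot.get_state(); g=np.array([466.1,303.1])
hit=bot.movel([*g,-50],max_speed=25,threshold=6)
s=bot.get_state(); zc=s["tcp_pos"][2]; print(s["t"],hit,zc,s["contact_force"],s["opening"])
if hit:
    bot.movel([*g,zc+4.5],max_speed=40)
    bot.grip(0.0,90); s=bot.get_state(); print(s["t"],s["opening"],s["gripper_force"],s["contact_force"],s["tcp_pos"])
    if s["opening"]>.2:
        z=s["tcp_pos"][2]; bot.movel([*g,z+25],max_speed=80); bot.dwell(.15)
        s=bot.get_state(); print(s["t"],z,s["tcp_pos"],s["opening"],s["gripper_force"],s["contact_force"],s["wrist_torque"])
E
```

```text
18.95 True -29.45481295312974 [-0.40632517 -0.44339211  6.98220435] 0.6209553141289451
19.5417 0.3744581450285848 90.0573205947876 [-0.83383778 -0.90653535  4.52385986] [466.01306386 302.9855818  -24.68702392]
20.1583 -24.687023924807338 [ 4.65650240e+02  3.02889009e+02 -1.84698563e-01] 0.3665585408015803 89.38918232917786 [-0.87717723 -0.0886543  -1.51090978] [-0.04865448  0.06105949 -0.00812312]
```

The glass is gripped: opening 0.37 (about 32 mm), 90 N, and the 1.5 N weight shows up. Next I'll carry it to the reader and insert it with a force stop.

```bash
python3 - <<'E'
from h import *
yr=.29; v=np.array([np.cos(yr),np.sin(yr)]); mouth=np.array([543.4,-187.6]); n=np.array([-v[1],v[0]])
def rep(k):
    s=bot.get_state(); d=s["tcp_pos"][:2]-mouth; print(k,round(s["t"],2),"depth of frost",round(d@v+95,1),"lat",round(d@n,2),"z",round(s["tcp_pos"][2],2),"F(along,lat,z)",np.round([s["contact_force"][:2]@v,s["contact_force"][:2]@n,s["contact_force"][2]],1),"T",np.round(s["wrist_torque"],2),round(s["opening"],3)); return s
s=bot.get_state(); bot.movel([*s["tcp_pos"][:2],90],max_speed=180)
p=mouth-129*v
bot.move_ptp([*p,90],[np.pi,0,yr]); bot.movel([*p,26.8],max_speed=120); bot.dwell(.15)
s=rep("pre"); dz=26.8-s["tcp_pos"][2]; e=p-s["tcp_pos"][:2]; print(dz,e)
m,im=look("pre2")
hsv=cv2.cvtColor(im,cv2.COLOR_BGR2HSV); mk=(hsv[...,1]<60)&(hsv[...,2]>90)
for r in (150,180,210,240):
    c=np.flatnonzero(mk[r,180:370])+180
    if len(c): P=ray(m,[[c[0],r],[c[-1]+1,r]],68.5); q=P.mean(0)[:2]-mouth; print(r,c[0],c[-1],"w",np.linalg.norm(P[1]-P[0]).round(1),"lat",(q@n).round(2))
hit=bot.movel([*(mouth-(95-10)*v+e),26.8+dz],max_speed=40,threshold=12); print(hit); rep("in10")
if not hit:
    hit=bot.movel([*(mouth-(95-30)*v+e),26.8+dz],max_speed=30,threshold=15); print(hit); rep("in30")
E
```

```text
pre 23.55 depth of frost -33.4 lat -0.66 z 27.65 F(along,lat,z) [-0.4  0.1 -1.1] T [-0.03  0.04 -0.03] 0.374
-0.8498516592020842 [-0.77476468  0.45665536]
150 225 324 w 34.4 lat -1.25
180 226 322 w 34.2 lat -1.09
210 226 321 w 34.7 lat -0.93
240 227 320 w 34.8 lat -0.95
False
in10 24.83 depth of frost 9.1 lat 0.74 z 25.91 F(along,lat,z) [ 0.  -0.6 -1.5] T [-0.01  0.04 -0.03] 0.373
False
in30 25.65 depth of frost 29.3 lat 0.84 z 25.85 F(along,lat,z) [-0.4  0.1 -1.2] T [-0.03  0.09  0.01] 0.372
```

```bash
python3 - <<'E'
from h import *
yr=.29; v=np.array([np.cos(yr),np.sin(yr)]); mouth=np.array([543.4,-187.6]); n=np.array([-v[1],v[0]])
def rep(k):
    s=bot.get_state(); d=s["tcp_pos"][:2]-mouth; print(k,round(s["t"],2),"depth of frost",round(d@v+95,1),"lat",round(d@n,2),"z",round(s["tcp_pos"][2],2),"F",np.round([s["contact_force"][:2]@v,s["contact_force"][:2]@n,s["contact_force"][2]],1),"T",np.round(s["wrist_torque"],2),round(s["opening"],3)); return s
p=bot.get_state()["tcp_pos"]
hit=bot.movel([p[0]+32*v[0],p[1]+32*v[1],26.3],max_speed=25,threshold=15); print(hit); rep("home?"); bot.dwell(.3); rep("settled")
m,im=look("home"); sc=imaging.capture("scene"); t=imaging.capture("top")
o=np.zeros((600,800,3),np.uint8); o[:420,:420]=im[:,70:490]; o[:380,420:]=cv2.resize(sc[140:290,120:270],(380,380)); o[380:600,420:800]=cv2.resize(t[175:285,260:450],(380,220)); cv2.imwrite("pics/homeC.png",cv2.convertScaleAbs(o,alpha=1.3))
E
```

```text
True
home? 26.38 depth of frost 40.9 lat 0.89 z 25.29 F [-1.2 -0.9  2.6] T [-0.12 -0.   -0.07] 0.374
settled 26.68 depth of frost 40.9 lat 0.91 z 25.22 F [ 0.2 -0.9  5. ] T [-0.19 -0.48 -0.12] 0.37
```

View pics/homeC.png

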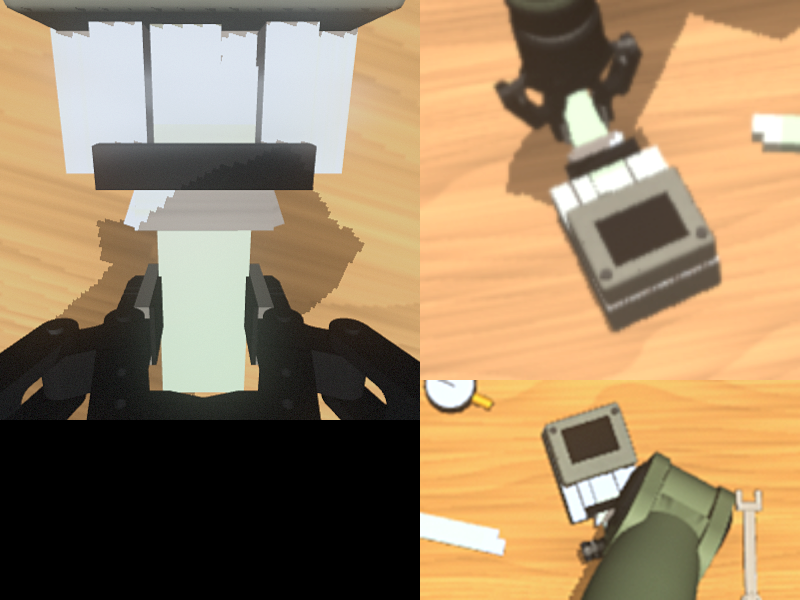

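The glass is in the slot, in line and label up: the frosted/clear boundary is at row 123 and the notch is on the right at (245,30). The force stop came at depth 41 with about 5 N of lift, so it's rubbing the slot floor. I'll raise it about 1 mm and continue to the stop.

```bash
cat > rp.py <<'E'
from h import *
yr=.29; v=np.array([np.cos(yr),np.sin(yr)]); mouth=np.array([543.4,-187.6]); n=np.array([-v[1],v[0]])
def rep(k):
    s=bot.get_state(); d=s["tcp_pos"][:2]-mouth; print(k,round(s["t"],2),"depth",round(d@v+95,1),"lat",round(d@n,2),"z",round(s["tcp_pos"][2],2),"F",np.round([s["contact_force"][:2]@v,s["contact_force"][:2]@n,s["contact_force"][2]],1),"T",np.round(s["wrist_torque"],2),round(s["opening"],3)); return s
E
python3 - <<'E'
from rp import *
p=bot.get_state()["tcp_pos"]
bot.movel([p[0],p[1],27.2],max_speed=20); bot.dwell(.15); s=rep("raised"); p=s["tcp_pos"]
print(bot.movel([p[0]+18*v[0],p[1]+18*v[1],27.2],max_speed=20,threshold=15)); rep("push"); bot.dwell(.3); rep("settled")
E
```

```text
raised 27.27 depth 40.1 lat 1.78 z 26.55 F [-0.   0.2 -2.1] T [-0.03  0.04 -0.03] 0.372
True
push 27.68 depth 40.5 lat 1.58 z 26.13 F [-1.4 -0.5  2.3] T [-0.1  -0.15 -0.03] 0.371
settled 27.98 depth 40.5 lat 1.67 z 25.86 F [ 1.3 -1.8  2.6] T [-0.09 -0.62 -0.11] 0.374
```

```bash
python3 - <<'E'
from rp import *
m=np.load("pics/home.npy",allow_pickle=True).item()
im=cv2.imread("pics/home.png")
def al(k,px,z):
    P=ray(m,[px],z)[0][:2]-mouth; print(k,"along",(P@v).round(1),"lat",(P@n).round(1))
print("frost tip by TCP: 40.9")
al("frost boundary",[275,123],68.5)
for z in (70,78): al(f"railfront L z{z}",[135,174],z); al(f"railfront R z{z}",[414,173],z)
al("lintel back z78",[275,143],78); al("lintel front low z70",[275,190],70); al("lintel front z78",[275,190],78)
for z in (75,65,50,45): al(f"lip front z{z}",[275,230],z)
al("head front z86",[275,10],86)
g=im.astype(int).sum(2)
print("col 250:",g[10:130:3,250].tolist()); print("col 315:",g[10:130:3,315].tolist())
E
```

```text
frost tip by TCP: 40.9
frost boundary along 12.4 lat 0.2
railfront L z70 along -4.3 lat 47.7
railfront R z70 along -4.0 lat -46.8
railfront L z78 along -2.7 lat 44.6
railfront R z78 along -2.5 lat -43.8
lintel back z78 along 7.0 lat 0.3
lintel front low z70 along -9.9 lat 0.2
lintel front z78 along -8.0 lat 0.3
lip front z75 along -22.7 lat 0.2
lip front z65 along -26.3 lat 0.2
lip front z50 along -31.7 lat 0.1
lip front z45 along -33.6 lat 0.1
head front z86 along 42.1 lat 0.3
col 250: [202, 166, 161, 163, 163, 408, 526, 526, 528, 526, 527, 528, 530, 528, 531, 530, 530, 530, 528, 529, 528, 529, 529, 527, 527, 527, 524, 525, 526, 525, 525, 521, 523, 520, 521, 516, 516, 517, 505, 503]
col 315: [211, 171, 170, 172, 171, 165, 171, 373, 421, 507, 528, 529, 528, 527, 526, 528, 529, 529, 526, 528, 526, 527, 527, 523, 523, 525, 525, 525, 525, 522, 523, 522, 519, 521, 515, 517, 515, 516, 508, 497]
```

The lintel spans −8 to +7 along the slot, and the upper lip's front is at −22.7. That puts the real mouth at about −8.5 and the stop at about 41.5. The glass tip is at 41–42, and both pushes stopped at the same depth, so it appears to be home. I'll centre it, push harder to confirm the stop is rigid, and hold a light push.

```bash
python3 - <<'E'
from rp import *
p=bot.get_state()["tcp_pos"]; d=(p[:2]-mouth)@v
q=mouth+(d-1)*v+0.1*n; bot.movel([*q,26.7],max_speed=20); bot.dwell(.1); rep("centred")
q=mouth+(d+10)*v+0.1*n
print(bot.movel([*q,26.7],max_speed=20,threshold=30)); rep("push30"); bot.dwell(.3); rep("settled")
E
```

```text
centred 28.37 depth 39.5 lat 0.29 z 26.55 F [1.8 0.3 0.4] T [ 0.22 -0.48  0.07] 0.375
False
push30 29.07 depth 40.2 lat 0.76 z 25.37 F [-25.1  -3.5  10.8] T [-1.93  4.07 -0.01] 0.371
settled 29.37 depth 40.2 lat 0.76 z 25.39 F [-26.   -3.7  10.3] T [-1.93  4.05  0.09] 0.371
```

```bash
python3 - <<'E'
from rp import *
m,im=look("fin"); old=np.load("pics/home.npy",allow_pickle=True).item(); oi=cv2.imread("pics/home.png")
for k,mm,i in (("home",old,oi),("fin",m,im)):
    a=(i[100:143,255:300].astype(int)[...,1]-i[100:143,255:300].astype(int)[...,0]).mean(1); r=100+np.argmax(np.diff(a)[:-2])+1
    print(k,r,((ray(mm,[[275,r]],68.5)[0][:2]-mouth)@v).round(1))
s=rep("now")
if s["opening"]>.3 and s["gripper_force"]>60: print(bot.sign_off())
E
```

```text
home 124 12.1
fin 126 12.3
now 29.42 depth 40.1 lat 0.79 z 25.34 F [-24.7  -3.4   9.8] T [-2.01  4.03  0.1 ] 0.371
the job is handed in; nothing more can be done
None
```

I handed the job in at about 29.4 s with the label-up glass in the reader slot, frosted end first and label up, still gripped and pressed at about 25 N against what force and camera checks indicate is the stop; the first grasp missed because the fingers are shorter than the stated TCP, but the glass did not move then, and no contact with anything else was seen.

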